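Find the full blade tin by heft

ROBOT

A 6-joint arm with a two-finger parallel gripper is mounted at the origin on the work surface. World frame = base frame: x ahead of the robot, y to its left, z up, the work surface at z = 0. Lengths are in m, angles in rad, forces in N, time in s.
With the tool pointing down it reaches from about 0.35 to 0.775 m from the base axis. Payload 7.3 kg.
Tool frame: the origin (TCP) lies midway between the tips of the shut fingers; the grasp point (between the pads) lies 19 mm behind it (robot.tcp_to_grasp is the distance from the TCP to the grasp point, in m); x points along the fingers, z is the direction in which the jaws open and shut, and the axes are right-handed (so a half turn about x gives the same grasp; the last joint's range is limited). The gripper opens to 92 mm and grips with 3 to 60 N. Pads are 19 mm wide; open, the fingers measure 130 mm over their backs; the gripper's body (75 mm by 190 mm) begins 47 mm behind the grasp point.
Start: joints at [1.178, 0.342, 1.524, -0, 1.275, -0.146], TCP at [0.128, 0.509, 0.227] pointing down, gripper open.
Joint ranges: [-2.53, 2.53], [-0.77, 2.02], [0.04, 2.7], [-1, 4.14], [0.28, 2.66], [-3.11, 3.11]. Speed limits (rad/s): [2.57, 2.57, 3.14, 3.14, 3.14, 3.14].

INTERFACE

Orientations are given as [roll, pitch, yaw] about the fixed x, y, z axes, in that order (R = Rz(yaw) Ry(pitch) Rx(roll)).
In Python, from cell import robot gives the robot as it stands.
- The arm moves only by the tool move_arm, never from a script. Its argument "deltas" is a list of rows, each an object with "dp": the shift along the tool's x, y, z in m, a list of three; "turn": the turn, a rotation vector about the tool's x, y, z in degrees, a list of three. A call has 1 to 10 rows; each row is the pose to reach, as a shift and turn from the pose commanded when the call began, along the tool's axes at that moment; what a row does not reach only later rows make up. A row lasts 1/10 s, in which the tool goes at most 50 mm and 8.59 degrees, less where a joint would pass 70% of its speed; a pose out of reach is approached as far as the arm can. A call with a gripper value outside its range is refused whole. "hand" is the finger opening in m, from 0 to 0.0918, set as the call begins (left out, the last holds). The fingers move at their own pace and stop on an object; "squeeze" is the grip in N (left out, the last holds). Time passes only in rows, so rows that repeat a pose let the fingers close. It gives the time, the measured TCP pose, the force and the opening at its end, in the units of the state.
- robot.observe(): the state, without advancing time (a new reading comes with each control period).
- robot.read_camera(name): name is "scene" or "top"; returns (picture, depth): 420x560x3 uint8, red, green, blue; 420x560 float32, m along the optical axis (not along the pixel's ray), 0 where there is no reading.
- robot.camera_info(name): a dict with "fx", "fy", "cx", "cy" (pixels), "R" (3x3) and "t" (3): a world point X has camera coordinates R X + t. Camera axes: x right, y down, z forward; pixel columns grow to the right and rows downward; lengths in m; the calibration is good to about 2 mm. A picture is of the moment at which its call begins. camera_info takes no time and is no camera call.
- robot.hand_in(): hands the job in, once; it reports no verdict.
The state is a dict: "time": time; "qpos": joint angles; "qvel": joint speeds; "joint_efforts": joint torques, N m; "tool_pos": TCP position; "tool_rot": TCP orientation; "contact_force": force on the tool from outside, world axes, zero at the start; "torque": the same for the moment, N m; "opening": finger opening in m.
Only numpy, scipy, OpenCV 4.12 (cv2) and the standard library are available. Lean on these libraries where they do the work, as an engineer would, in place of code of your own. Each camera call takes 0.05 s, during which the arm holds its last target.

TASK

One of the three identical closed tins on the glass shelf is packed with spare razor blades and is clearly the heaviest. Begin with the tin nearest the toothbrush tumbler and work along the row: lift each tin in turn a few centimetres straight up to feel its weight, and set it down gently, upright, where it stood before taking the next (the last one may stay in the gripper if it is the heaviest). Finish while holding the heaviest tin still and upright in the gripper, its underside at least 10 cm above the shelf, with the other two back in their places and the tumbler, soap dishes and tube undisturbed.

Things in the scene. Friction and masses are not known exactly. Their poses are not given: they have to be found in the camera images.
- shelf: glass shelf, 240 mm deep (its x) by 760 mm wide (its y), fixed on four thin steel posts; origin on the worktop under its centre, z up, glass surface 150 mm above the origin. Its x axis points away from the robot's side. The tins stand in a row along its y, about 125 mm apart. Grey hook rail with three hanging tongue cleaners on its far (+x) edge
- tin_a_mid (a point): one of three tins that look exactly alike: blue closed metal cylinder with a silver lid, 58 mm across and 80 mm tall (lid pressed on, same width), standing upright on the shelf; this point is its centre, 40 mm above its underside, z along its axis. Weight hidden, between 0.1 and 0.46 kg; the heaviest is at least 0.1 kg heavier than either of the others, and any of the three may be it
- tin_b_mid (a point): one of three tins that look exactly alike: blue closed metal cylinder with a silver lid, 58 mm across and 80 mm tall (lid pressed on, same width), standing upright on the shelf; this point is its centre, 40 mm above its underside, z along its axis. Weight hidden, between 0.1 and 0.46 kg; the heaviest is at least 0.1 kg heavier than either of the others, and any of the three may be it
- tin_c_mid (a point): one of three tins that look exactly alike: blue closed metal cylinder with a silver lid, 58 mm across and 80 mm tall (lid pressed on, same width), standing upright on the shelf; this point is its centre, 40 mm above its underside, z along its axis. Weight hidden, between 0.1 and 0.46 kg; the heaviest is at least 0.1 kg heavier than either of the others, and any of the three may be it
- tumbler: steel tumbler, 72 mm across, 100 mm tall, with three toothbrushes reaching up to 175 mm; stands at one end of the row (either end), about 185 mm from the nearest tin; loose. Origin: centre of its underside
- soap_dishes: stacked pair of plastic soap dishes, white under blue, 104 x 79 mm and 44 mm tall; stands at the end of the row opposite the tumbler; loose. Origin: centre of the underside
- tube: closed white tube with a green cap lying along the shelf's y axis (turned by up to 0.1 rad) behind the tins (towards the shelf's +x edge), 38 mm wide, 130 mm long, 24 mm high; loose. Origin: underside, below its middle
Things that resemble listed ones, but are neither listed nor needed, are in the scene too. Leave any orange or purple look-alike of the tube alone.

How it is judged:
By the outcome, as a careful person would: the job done as asked, in the order asked, and still so for the second after the job is handed in, while the arm keeps its last pose, push and grip.
It also fails if it takes over 64 s, if anything falls off the work surface, if the arm or the gripper's body presses on something with over 40 N, if the wrist force passes 120 N, or if a joint passes its speed limit or range.

## Working session

There is one attempt and no reset: what is moved stays moved. The work goes in short steps, Python scripts to look and compute and a tool call to move; the robot and the scene stay as the last step left them, time stands still between calls to the robot, and variables do not carry over. Pictures are saved under pics/ and viewed, and the job is handed in when it is done.

Besides the shell and the picture viewer there is one more tool, called as a command line: name --argument value ..., lists and objects as JSON in quotes. move_arm: Moves the arm, as the interface text tells. Its arguments: {"type":"object","properties":{"deltas":{"type":"array"},"hand":{"type":"number"},"squeeze":{"type":"number"}},"required":["deltas"]}

```bash
ls; mkdir -p pics
python3 - <<'E'
from cell import robot
import cv2,numpy as np
print(robot.observe())
for n in ["scene","top"]:
    p,d=robot.read_camera(n); cv2.imwrite(f"pics/{n}0.png",p[:,:,::-1]); np.savez(f"pics/{n}0.npz",p=p,d=d)
    print(n,robot.camera_info(n))
E
```

```text
pics
{'time': 0.0, 'qpos': array([ 1.17798894e+00,  3.42726886e-01,  1.52503236e+00, -9.23785178e-06,
        1.27539669e+00, -1.45995194e-01]), 'qvel': array([ 0.00016451, -0.00099223,  0.00022704,  0.00097363, -0.00115251,
        0.00049839]), 'joint_efforts': array([-2.13531515e-03, -4.31246924e+01, -2.44223052e+01,  7.17605883e-02,
        5.56988013e-02, -9.17575017e-05]), 'tool_pos': array([0.12808319, 0.50870877, 0.22603745]), 'tool_rot': array([ 3.00124801,  1.56923302, -1.95795046]), 'contact_force': array([-0.30827607,  0.07739888, -0.24142118]), 'torque': array([-0.03082284,  0.0007468 ,  0.05674244]), 'opening': 0.09153787250928336}
scene {'fx': 383.282456261538, 'fy': 383.282456261538, 'cx': 282.26273735256234, 'cy': 210.37516996491945, 'R': array([[-0.21979796,  0.97554488,  0.00102306],
       [ 0.56235309,  0.12755938, -0.81699915],
       [-0.79714984, -0.17899943, -0.57663796]]), 't': array([ 0.10089951, -0.26794665,  1.48252104])}
top {'fx': 445.329774419939, 'fy': 445.329774419939, 'cx': 275.8224520854396, 'cy': 208.65760426662854, 'R': array([[ 0.02880808, -0.99938288,  0.02009837],
       [-0.99564188, -0.03047281, -0.08813999],
       [ 0.08869805, -0.01747163, -0.99590532]]), 't': array([0.00618016, 0.67661002, 1.0910403 ])}
```

View pics/scene0.png

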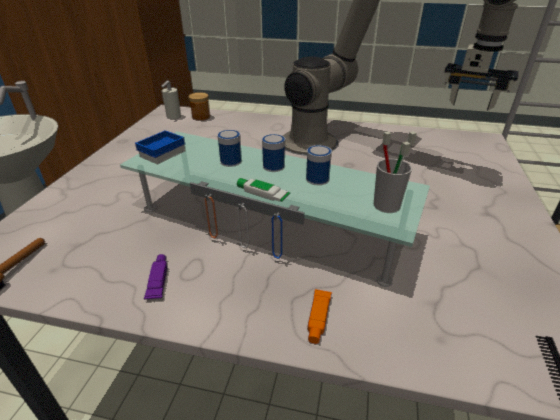

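View pics/top0.png

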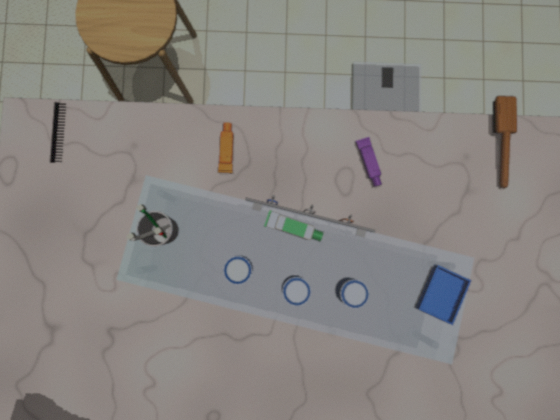

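The top view shows the tin lids near (237,270), (296,291) and (354,293), the tumbler at (157,229), the soap dishes at (443,294) and the white/green tube at (293,226). The orange (226,148) and purple (369,162) tubes on the worktop are look-alikes. The tumbler is at the left of the image (+y), so the first tin is the one at (237,270). Next I'll measure them.

```bash
cat > h.py <<'E'
import numpy as np,cv2
from cell import robot
def ray(n,uv,z):
    c=robot.camera_info(n);R,t=c['R'],c['t']
    d=R.T@np.array([(uv[0]-c['cx'])/c['fx'],(uv[1]-c['cy'])/c['fy'],1.]); o=-R.T@t
    return o+d*(z-o[2])/d[2]
def cloud(n,d):
    c=robot.camera_info(n);v,u=np.mgrid[:d.shape[0],:d.shape[1]]
    P=np.stack([(u-c['cx'])/c['fx']*d,(v-c['cy'])/c['fy']*d,d],-1)
    return (P-c['t'])@c['R']
E
python3 - <<'E'
from h import *
f=np.load('pics/top0.npz');p,d=f['p'],f['d']
W=cloud('top',d)
for (u,v) in [(237,270),(296,291),(354,293),(157,229),(443,294),(293,226),(200,260),(150,185)]:
    print(u,v,W[v,u].round(3),p[v,u])
# lids by depth height
m=((W[...,2]>.21)&(W[...,2]<.25)&(d>0)).astype(np.uint8)
n,l,s,c=cv2.connectedComponentsWithStats(m)
for i in range(1,n):
    if s[i,4]>150:
        pts=W[l==i]
        cn=max(cv2.findContours((l==i).astype(np.uint8),0,2)[0],key=cv2.contourArea)
        (uc,r)=cv2.minEnclosingCircle(cn)
        print('lid',s[i,4],c[i].round(1),ray('top',c[i],.23).round(4),pts.mean(0).round(4),uc,r,ray('top',uc,.23).round(4), np.ptp(pts,axis=0).round(3))
# scene
g=np.load('pics/scene0.npz');q,e=g['p'],g['d'];V=cloud('scene',e)
m=((V[...,2]>.222)&(V[...,2]<.24)&(e>0)&(V[...,1]<.4)).astype(np.uint8)
n,l,s,c=cv2.connectedComponentsWithStats(m)
for i in range(1,n):
    if s[i,4]>60: print('scene lid',s[i,4],c[i].round(1),ray('scene',c[i],.23).round(4),V[l==i].mean(0).round(4))
# shelf outline
m=((W[...,2]>.14)&(W[...,2]<.16)&(d>0)).astype(np.uint8)
cn=max(cv2.findContours(m,0,2)[0],key=cv2.contourArea)
print([ray('top',b,.15).round(3) for b in cv2.boxPoints(cv2.minAreaRect(cn))])
cr=cv2.resize(p[190:350,110:490],None,fx=2,fy=2,interpolation=2);cv2.imwrite('pics/crop0.png',cr[:,:,::-1])
E
```

```text
237 270 [0.531 0.105 0.231] [143 148 150]
296 291 [ 0.491 -0.016  0.23 ] [145 149 155]
354 293 [ 0.491 -0.134  0.232] [146 148 156]
157 229 [0.606 0.249 0.321] [144 144 134]
443 294 [ 0.489 -0.338  0.178] [ 62  94 145]
293 226 [ 0.626 -0.01   0.178] [ 73 137  90]
200 260 [0.546 0.193 0.151] [127 130 135]
150 185 [0.71  0.312 0.15 ] [133 141 144]
lid 662 [237.  269.7] [0.5312 0.1053 0.23  ] [0.5312 0.1052 0.2309] (237.05555725097656, 269.6333312988281) 14.674481391906738 [0.5312 0.1052 0.23  ] [0.057 0.057 0.02 ]
lid 678 [295.9 290.8] [ 0.4918 -0.0158  0.23  ] [ 0.4919 -0.0158  0.2308] (295.92120361328125, 290.772216796875) 14.800992012023926 [ 0.4919 -0.0159  0.23  ] [0.058 0.057 0.023]
lid 688 [353.6 293.1] [ 0.4903 -0.1338  0.23  ] [ 0.4904 -0.1336  0.2307] (353.3409118652344, 293.2045593261719) 15.256203651428223 [ 0.4902 -0.1332  0.23  ] [0.059 0.058 0.026]
scene lid 748 [95.6 40. ] [-0.4282 -1.1472  0.23  ] [-0.4279 -1.1441  0.231 ]
scene lid 115 [208.9  30. ] [-0.798  -0.6976  0.23  ] [-0.7935 -0.696   0.2308]
scene lid 121 [243.3  31.6] [-0.7958 -0.4989  0.23  ] [-0.7931 -0.49
[... 206 characters left out ...]
69  0.2995  0.23  ] [-0.7931  0.2991  0.2307]
scene lid 387 [319.6  83.1] [0.0174 0.0331 0.23  ] [0.0169 0.0359 0.231 ]
scene lid 223 [228.6 135.2] [ 0.5005 -0.1307  0.23  ] [ 0.4969 -0.1321  0.2284]
scene lid 239 [273.1 139.8] [ 0.5021 -0.0138  0.23  ] [ 0.4982 -0.0147  0.2282]
scene lid 279 [318.8 151.6] [0.5411 0.1062 0.23  ] [0.5377 0.1058 0.2284]
scene lid 97 [387.8 167. ] [0.582  0.2642 0.23  ] [0.587  0.2638 0.2327]
scene lid 66 [403.  169.4] [0.5857 0.2963 0.23  ] [0.5899 0.2958 0.2322]
scene lid 247 [391.7 179.8] [0.6362 0.272  0.23  ] [0.638  0.2717 0.231 ]
[array([0.499, 0.376, 0.15 ]), array([0.75 , 0.328, 0.15 ]), array([ 0.583, -0.432,  0.15 ]), array([ 0.335, -0.366,  0.15 ])]
```

View pics/crop0.png

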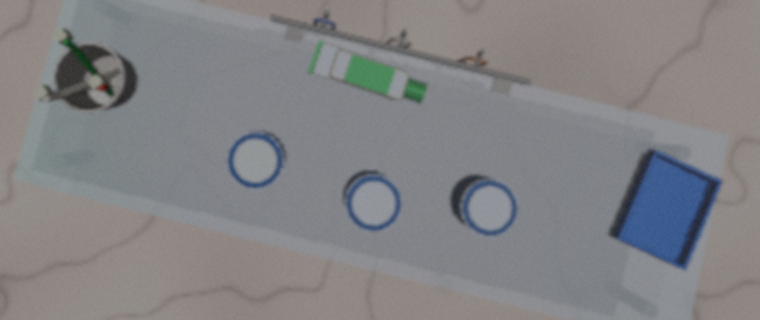

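```bash
cat >> h.py <<'E'
from scipy.spatial.transform import Rotation as Ro
def pose():
    o=robot.observe(); return o,np.array(o['tool_pos']),Ro.from_euler('xyz',o['tool_rot']).as_matrix()
SY=-0.2175
def goal_R(sx=1):
    x=np.array([0,0,-1.]); z=sx*np.array([np.cos(SY),np.sin(SY),0]); y=np.cross(z,x)
    return np.stack([x,y,z],1)
def delta(p,R,pt,Rt):
    return (R.T@(np.array(pt)-p)).round(4), np.degrees(Ro.from_matrix(R.T@Rt).as_rotvec()).round(2)
def w(n=5):
    F=[robot.observe()['contact_force'] for _ in range(n)]; return np.mean(F,0).round(3)
E
python3 - <<'E'
from h import *
o,p,R=pose(); print(p,R.round(3))
for s in (1,-1): print(s,delta(p,R,[.531,.105,.36],goal_R(s)))
E
```

```text
[0.12808931 0.50875022 0.22609917] [[-0.001 -0.97   0.244]
 [-0.001  0.244  0.97 ]
 [-1.     0.    -0.001]]
1 (array([-0.1336, -0.4893, -0.2933]), array([ 8.832e+01, -7.000e-02,  5.000e-02]))
-1 (array([-0.1336, -0.4893, -0.2933]), array([-9.168e+01, -5.000e-02, -7.000e-02]))
```

move_arm --deltas '[{"dp": [-0.02, 0, 0], "turn": [0, 0, 0]}, {"dp": [-0.055, 0, 0], "turn": [0, 0, 0]}, {"dp": [-0.095, 0, 0], "turn": [0, 0, 0]}, {"dp": [-0.125, 0, 0], "turn": [0, 0, 0]}, {"dp": [-0.134, -0.015, -0.009], "turn": [3, 0, 0]}, {"dp": [-0.134, -0.045, -0.027], "turn": [8, 0, 0]}, {"dp": [-0.134, -0.075, -0.045], "turn": [14, 0, 0]}, {"dp": [-0.134, -0.11, -0.066], "turn": [20, 0, 0]}, {"dp": [-0.134, -0.145, -0.087], "turn": [26, 0, 0]}, {"dp": [-0.134, -0.18, -0.108], "turn": [32, 0, 0]}]' --hand 0.0918

```text
time: 1.1
tool_pos: [0.2771, 0.3591, 0.3604]
tool_rot: [3.137, 1.57, -2.385]
contact_force: [0.4, -0.7, -0.6]
opening: 0.092
```

Run:
```python
from h import *
o,p,R=pose(); print(o['time'],p,o['qpos'].round(2),o['contact_force'])
print(delta(p,R,[.531,.105,.36],goal_R(1)))
```

```text
1.1 [0.27708323 0.3590567  0.36044082] [ 0.74  0.13  1.44 -0.    1.57 -0.02] [ 0.37575833 -0.73999096 -0.57509902]
(array([ 0.0004, -0.3591,  0.0084]), array([ 5.61e+01, -3.00e-02,  1.00e-02]))
```

move_arm --deltas '[{"dp": [0, -0.037, 0.001], "turn": [6, 0, 0]}, {"dp": [0, -0.08, 0.002], "turn": [12, 0, 0]}, {"dp": [0, -0.125, 0.003], "turn": [19, 0, 0]}, {"dp": [0, -0.17, 0.004], "turn": [26, 0, 0]}, {"dp": [0, -0.215, 0.005], "turn": [33, 0, 0]}, {"dp": [0, -0.26, 0.006], "turn": [40, 0, 0]}, {"dp": [0, -0.3, 0.007], "turn": [47, 0, 0]}, {"dp": [0, -0.335, 0.008], "turn": [53, 0, 0]}, {"dp": [0, -0.354, 0.008], "turn": [56, 0, 0]}, {"dp": [0, -0.359, 0.008], "turn": [56.1, 0, 0]}]'

```text
time: 2.1
tool_pos: [0.5316, 0.1059, 0.3598]
tool_rot: [-2.925, 1.569, -3.141]
contact_force: [0.2, -0.1, 0.3]
opening: 0.0918
```

Run:
```python
from h import *
o,p,R=pose(); print(o['time'],p,o['qpos'].round(2),o['contact_force'])
print(delta(p,R,[.5312,.1052,.186],goal_R(1)))
q,d=robot.read_camera('scene'); cv2.imwrite('pics/s1.png',q[:,:,::-1])
```

```text
2.1 [0.53163883 0.10590391 0.35981883] [0.06 0.31 1.21 0.   1.62 0.27] [ 0.15997685 -0.12565452  0.26730386]
(array([ 0.1738, -0.0007, -0.    ]), array([ 0.12, -0.09,  0.02]))
```

View pics/s1.png

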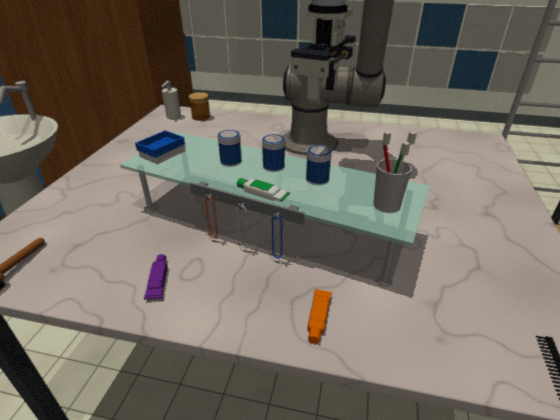

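Run:
```python
from h import *
q=cv2.imread('pics/s1.png')[30:230,220:440]
t,d=robot.read_camera('top')
cv2.imwrite('pics/c1.png',np.hstack([cv2.resize(q,(440,400)),cv2.resize(t[200:340,150:290,::-1],(360,400))[:, :360]]))
```

```text
(no output)
```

View pics/c1.png

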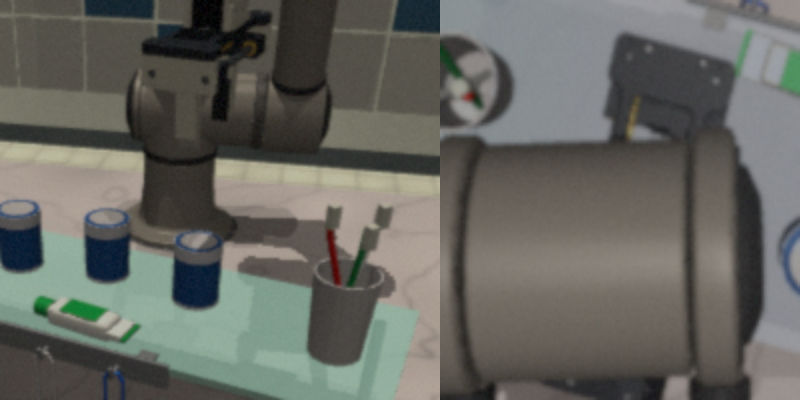

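The crop shows both fingers above the first tin, with the jaws across the row and clear of the tumbler. Now I'll descend.

move_arm --deltas '[{"dp": [0.015, -0.0007, 0], "turn": [0, 0, 0]}, {"dp": [0.04, -0.0007, 0], "turn": [0, 0, 0]}, {"dp": [0.065, -0.0007, 0], "turn": [0, 0, 0]}, {"dp": [0.09, -0.0007, 0], "turn": [0, 0, 0]}, {"dp": [0.11, -0.0007, 0], "turn": [0, 0, 0]}, {"dp": [0.13, -0.0007, 0], "turn": [0, 0, 0]}, {"dp": [0.148, -0.0007, 0], "turn": [0, 0, 0]}, {"dp": [0.163, -0.0007, 0], "turn": [0, 0, 0]}, {"dp": [0.172, -0.0007, 0], "turn": [0, 0, 0]}, {"dp": [0.175, -0.0007, 0], "turn": [0, 0, 0]}]'

```text
time: 3.2
tool_pos: [0.5298, 0.1075, 0.1854]
tool_rot: [3.098, 1.57, 2.886]
contact_force: [-0.1, 1.4, -0.3]
opening: 0.0917
```

Run:
```python
from h import *
o,p,R=pose(); print(o['time'],p,w(),o['opening'],delta(p,R,[.5312,.1052,.186],goal_R(1)))
q,d=robot.read_camera('scene'); cv2.imwrite('pics/s2.png',cv2.resize(q[90:230,220:440,::-1],None,fx=3,fy=3))
```

```text
3.2 [0.52978937 0.10754329 0.18535801] [-0.123  1.421 -0.339] 0.09170656509470441 (array([-0.0006, -0.002 ,  0.0019]), array([ 0.36, -0.06, -0.  ]))
```

View pics/s2.png

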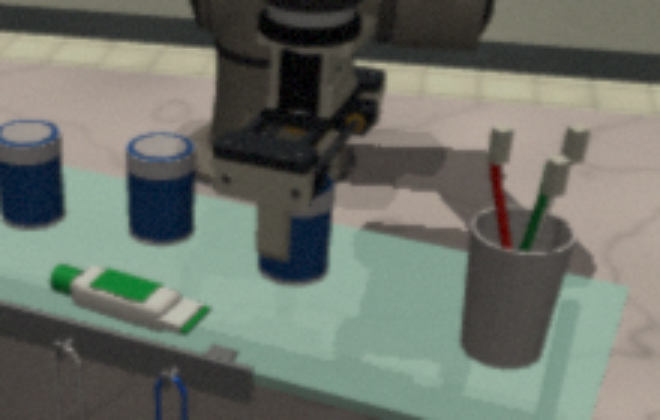

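The far finger covers the first tin at crop (275,215), with the tin at about (295,230), as the viewing angle predicts. I'll settle here with a small correction.

move_arm --deltas '[{"dp": [0, -0.002, 0.002], "turn": [0.3, 0, 0]}, {"dp": [0, -0.002, 0.002], "turn": [0.3, 0, 0]}, {"dp": [0, -0.002, 0.002], "turn": [0.3, 0, 0]}]'

```text
time: 3.55
tool_pos: [0.5327, 0.104, 0.1864]
tool_rot: [0.378, 1.57, 0.159]
contact_force: [-0.4, -0.1, 0.8]
opening: 0.0919
```

Run:
```python
from h import *
o,p,R=pose(); print(o['time'],p,w(),o['opening'],delta(p,R,[.5312,.1052,.186],goal_R(1)))
```

```text
3.55 [0.5326586  0.10397065 0.18637609] [-0.411 -0.127  0.773] 0.09189193843813363 (array([ 0.0004,  0.0009, -0.0017]), array([-0.09,  0.07, -0.03]))
```

move_arm --deltas '[{"dp": [0, 0, -0.0008], "turn": [0, 0, 0]}, {"dp": [0, 0, -0.0008], "turn": [0, 0, 0]}, {"dp": [0, 0, -0.0008], "turn": [0, 0, 0]}, {"dp": [0, 0, -0.0008], "turn": [0, 0, 0]}, {"dp": [0, 0, -0.0008], "turn": [0, 0, 0]}, {"dp": [0, 0, -0.0008], "turn": [0, 0, 0]}, {"dp": [0, 0, -0.0008], "turn": [0, 0, 0]}]' --hand 0.05 --squeeze 25

```text
time: 4.25
tool_pos: [0.5314, 0.1043, 0.1857]
tool_rot: [2.819, 1.57, 2.6]
contact_force: [-0.0, 0.6, 0.2]
opening: 0.0577
```

move_arm --deltas '[{"dp": [-0.004, 0, 0], "turn": [0, 0, 0]}, {"dp": [-0.012, 0, 0], "turn": [0, 0, 0]}, {"dp": [-0.022, 0, 0], "turn": [0, 0, 0]}, {"dp": [-0.032, 0, 0], "turn": [0, 0, 0]}, {"dp": [-0.041, 0, 0], "turn": [0, 0, 0]}, {"dp": [-0.047, 0, 0], "turn": [0, 0, 0]}, {"dp": [-0.05, 0, 0], "turn": [0, 0, 0]}, {"dp": [-0.05, 0, 0], "turn": [0, 0, 0]}, {"dp": [-0.05, 0, 0], "turn": [0, 0, 0]}, {"dp": [-0.05, 0, 0], "turn": [0, 0, 0]}]'

```text
time: 5.25
tool_pos: [0.5313, 0.1042, 0.2353]
tool_rot: [-2.916, 1.57, -3.135]
contact_force: [-0.6, 0.4, -0.5]
opening: 0.0576
```

```bash
cat > meas.py <<'E'
from h import *
F=[];P=[];T=[];Q=[]
for i in range(16):
    o=robot.observe(); F.append(o['contact_force']); P.append(o['tool_pos']); Q.append(o['joint_efforts'])
    robot.read_camera('top') if i%2==0 else robot.read_camera('scene')
F=np.array(F);print(F.round(2).tolist()); print('F mean',F.mean(0).round(3),'std',F.std(0).round(2),'pos',np.mean(P,0).round(4),'eff',np.mean(Q,0).round(3),o['time'],o['opening'])
q,d=robot.read_camera('scene')
import sys; cv2.imwrite(sys.argv[1],cv2.resize(q[90:230,180:440,::-1],None,fx=3,fy=3))
E
python3 meas.py pics/w1.png
```

```text
[[-0.57, 0.39, -0.51], [0.32, 0.58, -1.19], [0.02, 0.03, -1.79], [-0.78, -0.34, -1.28], [-0.05, -0.03, -1.54], [-0.78, -0.04, -1.9], [-0.15, 0.31, -1.94], [0.08, -0.18, -1.92], [-0.22, -0.12, -1.32], [-0.32, -0.87, -1.7], [0.42, -0.14, -1.1], [0.43, -0.17, -2.29], [-0.84, 0.42, -1.7], [-0.79, -0.11, -1.75], [-0.21, -0.28, -0.52], [0.37, -0.48, -1.77]]
F mean [-0.192 -0.065 -1.514] std [0.44 0.35 0.48] pos [0.5315 0.1042 0.2356] eff [ 1.0000e-03 -4.5597e+01 -2.5403e+01  8.8000e-02  1.5000e-02 -0.0000e+00] 6.0 0.05784301809395402
```

View pics/w1.png

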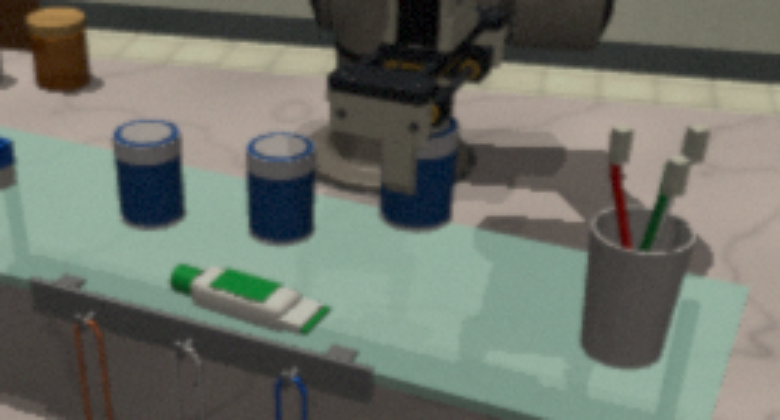

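The tin is lifted and clear of the shelf, at crop (415,190). The force averages about −1.6 N, so about 0.16 kg. I'll set it back down.

move_arm --deltas '[{"dp": [0.005, 0, 0], "turn": [0, 0, 0]}, {"dp": [0.014, 0, 0], "turn": [0, 0, 0]}, {"dp": [0.024, 0, 0], "turn": [0, 0, 0]}, {"dp": [0.033, 0, 0], "turn": [0, 0, 0]}, {"dp": [0.04, 0, 0], "turn": [0, 0, 0]}, {"dp": [0.045, 0, 0], "turn": [0, 0, 0]}, {"dp": [0.048, 0, 0], "turn": [0, 0, 0]}, {"dp": [0.0495, 0, 0], "turn": [0, 0, 0]}, {"dp": [0.05, 0, 0], "turn": [0, 0, 0]}, {"dp": [0.05, 0, 0], "turn": [0, 0, 0]}]'

```text
time: 7.1
tool_pos: [0.5317, 0.1042, 0.186]
tool_rot: [0.516, 1.57, 0.297]
contact_force: [0.1, -0.4, -1.3]
opening: 0.0577
```

Run:
```python
from h import *
for i in range(4):
    o,p,R=pose(); print(o['time'],p.round(4),o['contact_force'].round(2)); robot.read_camera('top')
```

```text
7.1 [0.5317 0.1042 0.186 ] [ 0.15 -0.37 -1.32]
7.15 [0.5317 0.1042 0.186 ] [ 1.08  0.28 -1.48]
7.2 [0.5317 0.1042 0.186 ] [-0.   -0.16 -1.39]
7.25 [0.5317 0.1043 0.186 ] [-0.59  0.09 -2.18]
```

move_arm --deltas '[{"dp": [0.0004, 0, 0], "turn": [0, 0, 0]}, {"dp": [0.0007, 0, 0], "turn": [0, 0, 0]}, {"dp": [0.0007, 0, 0], "turn": [0, 0, 0]}]'

```text
time: 7.6
tool_pos: [0.5317, 0.1042, 0.1857]
tool_rot: [0.384, 1.57, 0.165]
contact_force: [-1.5, -0.4, 5.2]
opening: 0.0573
```

Run:
```python
from h import *
for i in range(4):
    o,p,R=pose(); print(o['time'],p.round(4),o['contact_force'].round(2)); robot.read_camera('top')
```

```text
7.6 [0.5317 0.1042 0.1857] [-1.51 -0.38  5.22]
7.65 [0.5317 0.1043 0.1857] [-0.99 -1.05  5.66]
7.7 [0.5317 0.1042 0.1857] [-1.3   0.8   5.64]
7.75 [0.5317 0.1042 0.1857] [-0.54 -0.95  6.02]
```

move_arm --deltas '[{"dp": [-0.0004, 0, 0], "turn": [0, 0, 0]}, {"dp": [-0.0004, 0, 0], "turn": [0, 0, 0]}]'

```text
time: 8.0
tool_pos: [0.5317, 0.1042, 0.1857]
tool_rot: [0.436, 1.57, 0.217]
contact_force: [-0.9, 1.1, 4.3]
opening: 0.0578
```

move_arm --deltas '[{"dp": [0, 0, 0], "turn": [0, 0, 0]}, {"dp": [0, 0, 0], "turn": [0, 0, 0]}, {"dp": [0, 0, 0], "turn": [0, 0, 0]}, {"dp": [0, 0, 0], "turn": [0, 0, 0]}, {"dp": [0, 0, 0], "turn": [0, 0, 0]}, {"dp": [0, 0, 0], "turn": [0, 0, 0]}]' --hand 0.0918

```text
time: 8.6
tool_pos: [0.5315, 0.1042, 0.1853]
tool_rot: [2.599, 1.571, 2.38]
contact_force: [0.3, -0.6, -0.6]
opening: 0.0914
```

Run:
```python
from h import *
o,p,R=pose(); print(o['time'],p,w(),o['opening'])
print(delta(p,R,[.4919,-.0158,p[2]],goal_R(1)))
```

```text
8.6 [0.5315272  0.10420119 0.18534313] [ 0.328 -0.555 -0.565] 0.09138490574834782
(array([-0.    , -0.1257, -0.0126]), array([-0.08, -0.01, -0.  ]))
```

move_arm --deltas '[{"dp": [-0.01, 0, 0], "turn": [0, 0, 0]}, {"dp": [-0.035, 0, 0], "turn": [0, 0, 0]}, {"dp": [-0.065, 0, 0], "turn": [0, 0, 0]}, {"dp": [-0.09, 0, 0], "turn": [0, 0, 0]}, {"dp": [-0.1, -0.015, -0.0015], "turn": [0, 0, 0]}, {"dp": [-0.1, -0.045, -0.0045], "turn": [0, 0, 0]}, {"dp": [-0.1, -0.08, -0.008], "turn": [0, 0, 0]}, {"dp": [-0.1, -0.11, -0.011], "turn": [0, 0, 0]}, {"dp": [-0.1, -0.124, -0.0124], "turn": [0, 0, 0]}, {"dp": [-0.1, -0.126, -0.0126], "turn": [0, 0, 0]}]'

```text
time: 9.6
tool_pos: [0.4912, -0.0176, 0.2853]
tool_rot: [-2.958, 1.57, 3.104]
contact_force: [0.3, -0.4, 0.6]
opening: 0.092
```

```bash
cat > look.py <<'E'
from h import *
import sys
robot.read_camera('scene')
q,d=robot.read_camera('scene'); cv2.imwrite(sys.argv[1],cv2.resize(q[90:230,180:440,::-1],None,fx=3,fy=3))
t,d=robot.read_camera('top'); W=cloud('top',d)
m=((W[...,2]>.221)&(W[...,2]<.245)&(d>0)).astype(np.uint8)
n,l,s,c=cv2.connectedComponentsWithStats(m)
for i in range(1,n):
    if s[i,4]>150: print('lid',s[i,4],c[i].round(1),ray('top',c[i],.23).round(4))
o,p,R=pose(); print(o['time'],p,w(),o['opening'])
if len(sys.argv)>2: print(delta(p,R,[float(x) for x in sys.argv[2:5]],goal_R(1)))
E
python3 look.py pics/s3.png .4919 -.0158 .1855
```

```text
lid 662 [237.  268.9] [0.5327 0.1053 0.23  ]
lid 274 [354.1 285.9] [ 0.505  -0.1345  0.23  ]
9.75 [ 0.4920215  -0.01551934  0.28534222] [ 0.017 -0.263 -0.189] 0.09190285914764174
(array([ 0.0998, -0.0004, -0.0001]), array([-0.07, -0.  , -0.03]))
```

View pics/s3.png

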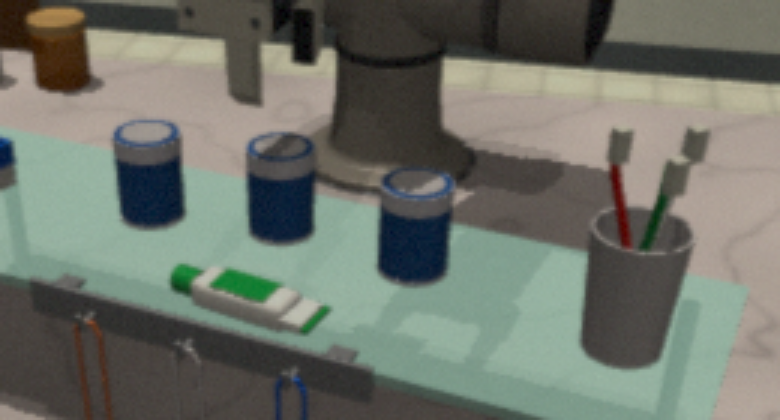

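The first tin stands upright at crop (415,225), within 1.5 mm of where it was. The gripper is above the second tin, so I'll descend and grip.

move_arm --deltas '[{"dp": [0.012, 0, 0], "turn": [0, 0, 0]}, {"dp": [0.03, 0, 0], "turn": [0, 0, 0]}, {"dp": [0.05, 0, 0], "turn": [0, 0, 0]}, {"dp": [0.068, 0, 0], "turn": [0, 0, 0]}, {"dp": [0.083, 0, 0], "turn": [0, 0, 0]}, {"dp": [0.093, 0, 0], "turn": [0, 0, 0]}, {"dp": [0.098, 0, 0], "turn": [0, 0, 0]}, {"dp": [0.0995, 0, 0], "turn": [0, 0, 0]}, {"dp": [0.0995, 0, 0], "turn": [0, 0, 0]}, {"dp": [0.0995, 0, 0], "turn": [0, 0, 0]}]'

```text
time: 10.75
tool_pos: [0.4923, -0.016, 0.1865]
tool_rot: [0.118, 1.57, -0.101]
contact_force: [0.0, -0.6, -0.1]
opening: 0.0918
```

move_arm --deltas '[{"dp": [0, 0, 0], "turn": [0, 0, 0]}, {"dp": [0, 0, 0], "turn": [0, 0, 0]}, {"dp": [0, 0, 0], "turn": [0, 0, 0]}, {"dp": [0, 0, 0], "turn": [0, 0, 0]}, {"dp": [0, 0, 0], "turn": [0, 0, 0]}, {"dp": [0, 0, 0], "turn": [0, 0, 0]}, {"dp": [0, 0, 0], "turn": [0, 0, 0]}]' --hand 0.05 --squeeze 25

```text
time: 11.45
tool_pos: [0.4918, -0.0161, 0.1859]
tool_rot: [3.011, 1.571, 2.792]
contact_force: [-0.4, 0.4, 1.3]
opening: 0.0574
```

move_arm --deltas '[{"dp": [-0.004, 0, 0], "turn": [0, 0, 0]}, {"dp": [-0.012, 0, 0], "turn": [0, 0, 0]}, {"dp": [-0.022, 0, 0], "turn": [0, 0, 0]}, {"dp": [-0.032, 0, 0], "turn": [0, 0, 0]}, {"dp": [-0.041, 0, 0], "turn": [0, 0, 0]}, {"dp": [-0.047, 0, 0], "turn": [0, 0, 0]}, {"dp": [-0.05, 0, 0], "turn": [0, 0, 0]}, {"dp": [-0.05, 0, 0], "turn": [0, 0, 0]}, {"dp": [-0.05, 0, 0], "turn": [0, 0, 0]}, {"dp": [-0.05, 0, 0], "turn": [0, 0, 0]}]'

```text
time: 12.45
tool_pos: [0.4916, -0.016, 0.2355]
tool_rot: [3.103, 1.57, 2.884]
contact_force: [-0.2, -0.7, -1.5]
opening: 0.0577
```

```bash
python3 meas.py pics/w2.png
```

```text
[[-0.2, -0.7, -1.53], [-0.2, -0.4, -2.43], [-0.31, -0.18, -0.97], [-0.51, -0.24, -2.0], [-0.14, -0.33, -0.94], [-0.39, -1.23, -1.7], [-0.14, 1.05, -1.74], [-0.13, -0.01, -0.7], [-0.72, 0.61, -2.48], [-0.25, -0.09, -1.82], [-0.31, 0.27, -1.18], [0.26, 0.69, -2.04], [0.54, -0.91, -2.8], [-0.41, -1.2, -1.83], [-0.45, 0.2, -1.97], [-0.53, -0.46, -1.0]]
F mean [-0.244 -0.184 -1.695] std [0.3  0.63 0.59] pos [ 0.4918 -0.016   0.2358] eff [ 1.0000e-03 -4.0207e+01 -2.4922e+01  8.0000e-02  3.6000e-02 -0.0000e+00] 13.2 0.05786336056215818
```

View pics/w2.png

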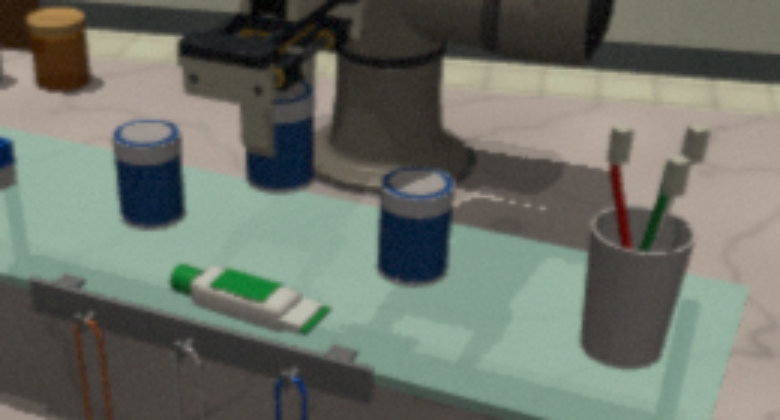

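The second tin also hangs clear, at crop (280,130), and reads about −1.7 N (0.17 kg). I'll put it back.

move_arm --deltas '[{"dp": [0.005, 0, 0], "turn": [0, 0, 0]}, {"dp": [0.014, 0, 0], "turn": [0, 0, 0]}, {"dp": [0.024, 0, 0], "turn": [0, 0, 0]}, {"dp": [0.033, 0, 0], "turn": [0, 0, 0]}, {"dp": [0.04, 0, 0], "turn": [0, 0, 0]}, {"dp": [0.045, 0, 0], "turn": [0, 0, 0]}, {"dp": [0.048, 0, 0], "turn": [0, 0, 0]}, {"dp": [0.0495, 0, 0], "turn": [0, 0, 0]}, {"dp": [0.05, 0, 0], "turn": [0, 0, 0]}, {"dp": [0.0503, 0, 0], "turn": [0, 0, 0]}]'

```text
time: 14.3
tool_pos: [0.492, -0.016, 0.186]
tool_rot: [0.181, 1.57, -0.037]
contact_force: [-1.0, 0.3, 2.1]
opening: 0.0576
```

Run:
```python
from h import *
for i in range(4):
    o,p,R=pose(); print(o['time'],p.round(4),o['contact_force'].round(2)); robot.read_camera('top')
```

```text
14.3 [ 0.492 -0.016  0.186] [-1.01  0.3   2.1 ]
14.35 [ 0.492  -0.0161  0.186 ] [ 0.33  0.32 -0.79]
14.4 [ 0.492  -0.0161  0.186 ] [-0.78  0.41  0.11]
14.45 [ 0.492  -0.0161  0.1859] [-1.29 -0.08 -0.02]
```

move_arm --deltas '[{"dp": [0, 0, 0], "turn": [0, 0, 0]}, {"dp": [0, 0, 0], "turn": [0, 0, 0]}, {"dp": [0, 0, 0], "turn": [0, 0, 0]}, {"dp": [0, 0, 0], "turn": [0, 0, 0]}, {"dp": [0, 0, 0], "turn": [0, 0, 0]}, {"dp": [0, 0, 0], "turn": [0, 0, 0]}]' --hand 0.0918

```text
time: 15.1
tool_pos: [0.4919, -0.0161, 0.1856]
tool_rot: [1.151, 1.571, 0.932]
contact_force: [0.5, 0.1, -0.0]
opening: 0.0916
```

Run:
```python
from h import *
o,p,R=pose(); print(o['time'],p,w(),o['opening'])
print(delta(p,R,[.4904,-.1336,p[2]],goal_R(1)))
```

```text
15.1 [ 0.49188984 -0.01605041  0.18560943] [ 0.454  0.129 -0.016] 0.09162486529822735
(array([-0.    , -0.1151,  0.0241]), array([-0.08,  0.  , -0.  ]))
```

move_arm --deltas '[{"dp": [-0.01, 0, 0], "turn": [0, 0, 0]}, {"dp": [-0.035, 0, 0], "turn": [0, 0, 0]}, {"dp": [-0.065, 0, 0], "turn": [0, 0, 0]}, {"dp": [-0.09, 0, 0], "turn": [0, 0, 0]}, {"dp": [-0.1, -0.015, 0.003], "turn": [0, 0, 0]}, {"dp": [-0.1, -0.042, 0.009], "turn": [0, 0, 0]}, {"dp": [-0.1, -0.074, 0.0155], "turn": [0, 0, 0]}, {"dp": [-0.1, -0.1, 0.021], "turn": [0, 0, 0]}, {"dp": [-0.1, -0.113, 0.0238], "turn": [0, 0, 0]}, {"dp": [-0.1, -0.115, 0.024], "turn": [0, 0, 0]}]'

```text
time: 16.1
tool_pos: [0.4903, -0.1346, 0.2859]
tool_rot: [0.218, 1.57, -0.003]
contact_force: [0.3, 0.7, 0.0]
opening: 0.0917
```

```bash
python3 look.py pics/s4.png .4904 -.1336 .1855
```

```text
lid 665 [237.1 268.9] [0.5327 0.1052 0.23  ]
lid 675 [296.  290.3] [ 0.4929 -0.0161  0.23  ]
lid 294 [347.  291.4] [ 0.4934 -0.1202  0.23  ]
16.25 [ 0.49030055 -0.13265925  0.28573539] [-0.359 -0.96  -0.044] 0.09171482470498368
(array([ 0.1002, -0.001 ,  0.0003]), array([-0.06, -0.01, -0.04]))
```

View pics/s4.png

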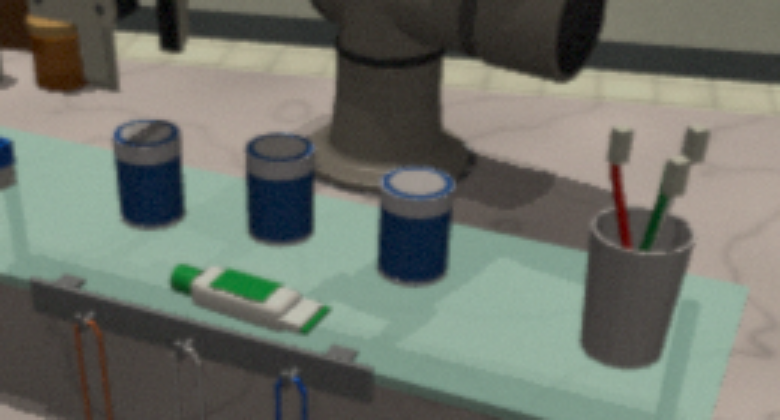

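Two tins are back upright at crop (415,225) and (280,190), within 1.5 mm. The gripper is above the third tin.

move_arm --deltas '[{"dp": [0.012, 0, 0], "turn": [0, 0, 0]}, {"dp": [0.03, 0, 0], "turn": [0, 0, 0]}, {"dp": [0.05, 0, 0], "turn": [0, 0, 0]}, {"dp": [0.068, 0, 0], "turn": [0, 0, 0]}, {"dp": [0.083, 0, 0], "turn": [0, 0, 0]}, {"dp": [0.093, 0, 0], "turn": [0, 0, 0]}, {"dp": [0.098, 0, 0], "turn": [0, 0, 0]}, {"dp": [0.0995, 0, 0], "turn": [0, 0, 0]}, {"dp": [0.0995, 0, 0], "turn": [0, 0, 0]}, {"dp": [0.0995, 0, 0], "turn": [0, 0, 0]}]'

```text
time: 17.25
tool_pos: [0.4907, -0.1336, 0.1867]
tool_rot: [-0.099, 1.57, -0.318]
contact_force: [0.4, -0.1, 0.1]
opening: 0.0919
```

move_arm --deltas '[{"dp": [0, 0, 0], "turn": [0, 0, 0]}, {"dp": [0, 0, 0], "turn": [0, 0, 0]}, {"dp": [0, 0, 0], "turn": [0, 0, 0]}, {"dp": [0, 0, 0], "turn": [0, 0, 0]}, {"dp": [0, 0, 0], "turn": [0, 0, 0]}, {"dp": [0, 0, 0], "turn": [0, 0, 0]}, {"dp": [0, 0, 0], "turn": [0, 0, 0]}]' --hand 0.05 --squeeze 25

```text
time: 17.95
tool_pos: [0.4901, -0.1335, 0.1861]
tool_rot: [3.011, 1.57, 2.792]
contact_force: [-1.6, -0.2, 1.7]
opening: 0.0578
```

move_arm --deltas '[{"dp": [-0.004, 0, 0], "turn": [0, 0, 0]}, {"dp": [-0.012, 0, 0], "turn": [0, 0, 0]}, {"dp": [-0.022, 0, 0], "turn": [0, 0, 0]}, {"dp": [-0.032, 0, 0], "turn": [0, 0, 0]}, {"dp": [-0.041, 0, 0], "turn": [0, 0, 0]}, {"dp": [-0.047, 0, 0], "turn": [0, 0, 0]}, {"dp": [-0.05, 0, 0], "turn": [0, 0, 0]}, {"dp": [-0.05, 0, 0], "turn": [0, 0, 0]}, {"dp": [-0.05, 0, 0], "turn": [0, 0, 0]}, {"dp": [-0.05, 0, 0], "turn": [0, 0, 0]}]'

```text
time: 18.95
tool_pos: [0.4901, -0.1334, 0.2357]
tool_rot: [2.859, 1.57, 2.641]
contact_force: [0.5, -0.2, -3.2]
opening: 0.0578
```

```bash
python3 meas.py pics/w3.png
```

```text
[[0.53, -0.2, -3.19], [0.38, 0.03, -4.52], [-0.61, 0.51, -3.43], [-0.95, 0.14, -3.51], [0.53, 0.4, -3.99], [-0.21, -1.17, -2.77], [0.41, 0.26, -3.24], [0.1, 0.82, -3.65], [-0.26, -0.58, -3.62], [0.04, -0.79, -3.62], [-0.05, -0.01, -4.09], [0.03, -0.7, -3.53], [0.07, -0.18, -3.67], [-0.31, -0.2, -4.12], [-0.09, -0.07, -4.79], [-0.32, -0.25, -4.04]]
F mean [-0.044 -0.123 -3.736] std [0.39 0.5  0.49] pos [ 0.4903 -0.1335  0.236 ] eff [ 1.0000e-03 -4.3096e+01 -2.5864e+01  6.8000e-02  5.4000e-02 -0.0000e+00] 19.7 0.057770188690657795
```

View pics/w3.png

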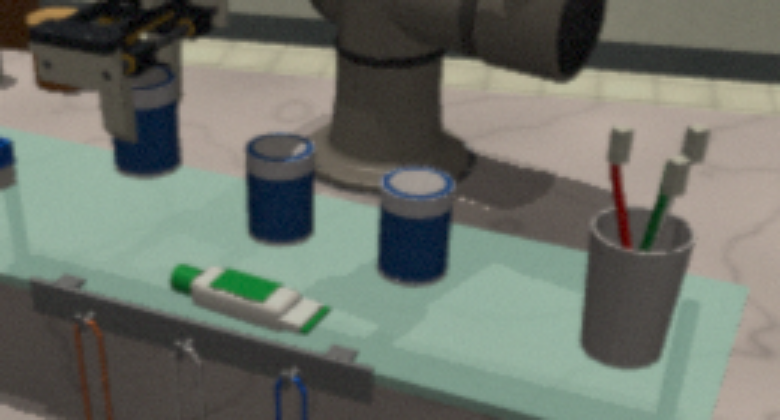

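The third tin reads −3.74 N (about 0.38 kg), against roughly 0.16 and 0.17 kg, so it is clearly the heaviest. I'll raise it another 90 mm, to about 140 mm above the shelf.

move_arm --deltas '[{"dp": [-0.006, 0, 0], "turn": [0, 0, 0]}, {"dp": [-0.02, 0, 0], "turn": [0, 0, 0]}, {"dp": [-0.036, 0, 0], "turn": [0, 0, 0]}, {"dp": [-0.052, 0, 0], "turn": [0, 0, 0]}, {"dp": [-0.068, 0, 0], "turn": [0, 0, 0]}, {"dp": [-0.08, 0, 0], "turn": [0, 0, 0]}, {"dp": [-0.087, 0, 0], "turn": [0, 0, 0]}, {"dp": [-0.09, 0, 0], "turn": [0, 0, 0]}, {"dp": [-0.09, 0, 0], "turn": [0, 0, 0]}, {"dp": [-0.09, 0, 0], "turn": [0, 0, 0]}]'

```text
time: 20.8
tool_pos: [0.4901, -0.1334, 0.3255]
tool_rot: [2.865, 1.57, 2.646]
contact_force: [-0.2, -0.2, -3.7]
opening: 0.0573
```

move_arm --deltas '[{"dp": [0, 0, 0], "turn": [0, 0, 0]}, {"dp": [0, 0, 0], "turn": [0, 0, 0]}, {"dp": [0, 0, 0], "turn": [0, 0, 0]}, {"dp": [0, 0, 0], "turn": [0, 0, 0]}, {"dp": [0, 0, 0], "turn": [0, 0, 0]}]'

```text
time: 21.3
tool_pos: [0.4903, -0.1335, 0.3261]
tool_rot: [2.131, 1.571, 1.912]
contact_force: [0.2, 0.0, -4.1]
opening: 0.0573
```

```bash
python3 look.py pics/dummy.png
python3 - <<'E'
from h import *
q,d=robot.read_camera('scene'); cv2.imwrite('pics/fin_s.png',cv2.resize(q[30:230,110:440,::-1],None,fx=2.4,fy=2.4))
t,d=robot.read_camera('top'); 
t0=np.load('pics/top0.npz')['p']
df=np.abs(t.astype(int)-t0).max(2).clip(0,255).astype(np.uint8)
cv2.imwrite('pics/fin_t.png',np.vstack([t[160:380,80:500,::-1],cv2.cvtColor(df[160:380,80:500],8)]))
print(robot.observe()['qvel'].round(4))
E
```

```text
lid 661 [237.1 268.9] [0.5326 0.1052 0.23  ]
lid 673 [296.1 290.3] [ 0.4929 -0.0162  0.23  ]
21.45 [ 0.49031028 -0.13353388  0.32608189] [ 0.564  1.107 -4.759] 0.05757339964507238
[-0.0022  0.0016 -0.0001  0.0005  0.0007 -0.0006]
```

View pics/fin_s.png

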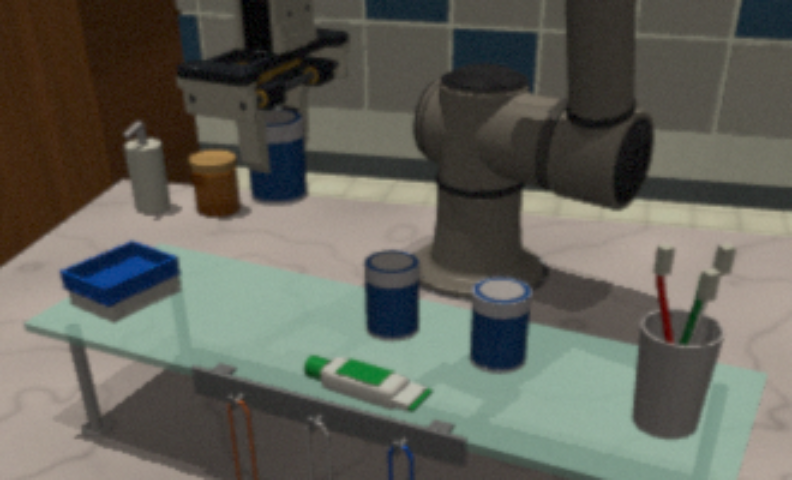

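View pics/fin_t.png

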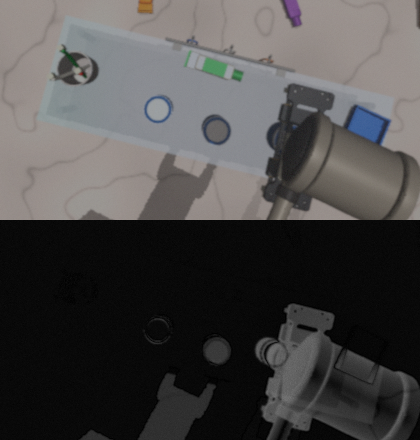

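The held tin hangs upright at (278,155). The other two stand at (392,293) and (499,322), and nothing else looks moved. The difference image has faint outlines around the dishes and tumbler, so I'll check those before handing in.

Run:
```python
from h import *
for n,R in (('scene',{'dish':(130,125,190,165),'tube':(230,170,295,205),'tumbler':(368,140,418,215)}),('top',{'tumbler':(125,200,185,250),'tube':(260,205,330,245)})):
    a=np.load(f'pics/{n}0.npz')['p']; b,_=robot.read_camera(n)
    for k,(x0,y0,x1,y1) in R.items():
        g=[cv2.cvtColor(i[y0:y1,x0:x1],7).astype(np.float32) for i in (a,b)]
        print(n,k,cv2.phaseCorrelate(g[0],g[1],cv2.createHanningWindow(g[0].shape[::-1],5)), np.abs(g[0]-g[1]).mean())
```

```text
scene dish ((-0.266197879115321, -0.036524525462493074), 0.9688223763306936) 1.048038
scene tube ((0.06356204011855482, -0.16665747853621227), 0.9613040093286538) 2.658022
scene tumbler ((0.07042601193748865, 0.2323134044463373), 0.5798623774210612) 4.416663
top tumbler ((-0.03078766053827664, 0.020069194367593468), 0.9743482093811036) 2.4726439
top tube ((-0.006549327877820588, -0.012927180590562415), 0.8453884965843624) 7.4939284
```

Run:
```python
from h import *
print(robot.observe()['time'],robot.hand_in())
```

```text
the job is handed in; nothing more can be done
21.65 None
```

I lifted all three tins in order from the tumbler end and handed in at 21.65 s, holding the third and heaviest. Each was lifted 5 cm. The tins read about 1.5–1.6 N (0.16 kg), 1.7 N (0.17 kg) and 3.7 N (0.38 kg).

**Held tin:** it looks upright in the last picture, and the joints are almost still (speeds at most 0.002 rad/s). Its underside is about 14 cm above the shelf, worked out from the tool height.

**Other two tins:** both stand upright, within about 1.5 mm of where they started.

**Tumbler, tube and dishes:** before/after pictures show shifts under 0.3 pixel. The scene-view match for the tumbler was weak (0.58), but the top view showed it unmoved. I checked the dishes only in the scene view, because the arm hid them from above.

**Set-down of the first tin:** the first try stopped just short of the glass, so I lowered it slightly more. It then pressed on the shelf with about 5–6 N, and I eased that a little before opening the gripper.

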